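# Click a safe lock's dial three steps and throw its bolt home

### The job

Set the safe lock on the counter for refitting: press its round knurled dial about half a centimetre down against its spring (no more, it must not be forced) and, keeping it down, turn it clockwise (seen from above) by exactly three clicks, never letting it click a fourth time or backwards, then let it spring back up. Then push the little stud on top of the case gently towards the dial until the bolt is fully home, and leave everything else on the counter where it stands.

Things in the scene. Friction and masses are not known exactly. Their poses are not given: they have to be found in the camera images.
- lock: Grey steel lock case fixed to the counter, 130 (its x) x 170 (its y) x 45 mm high; origin at the centre of its underside, z up. The dial stands on its top, axis upright through the case's (0, +45 mm). The stud stands on its top at (0, -50 mm). The steel bolt head sticks out of its -y end. Twenty-four small ticks on the top, 15 degrees apart, ring the dial: one for each click; the longest lies on the side of the stud (-y).
- cap_grip (a point): Centre of the dial's round knurled steel grip cap, 44 mm diameter and 28 mm tall (14 mm above and 14 mm below this point), on the dial axis, 72.5 mm above the counter when the dial is up. The cap's underside lies just above a flat round skirt, 68 mm diameter and 5 mm thick. The cap sits loose on its spindle: it turns freely by a hidden amount of up to 0.7 rad before it takes the skirt along, differing from start to start; a click may also throw the skirt ahead of the cap.
- pointer (a point): Tip of the raised dark pointer rib on the upper face of the dial's skirt, at its rim, 34 mm from the dial axis, 58 mm above the counter when the dial is up. It turns with the skirt, not with the cap. At the start it points 45 degrees anticlockwise (from above) of the longest tick; three clicks clockwise bring it to the longest tick.
- dial_turn (a joint): Angle of the dial's skirt in rad, 0 at the start, growing clockwise seen from above; one click-stop every 15 degrees (0.262 rad), so three clicks is 0.785. It springs into the nearest stop; about 0.2 N m carries it over each crest, half-way between two stops. With the dial up it is locked and cannot turn.
- dial_press (a joint): How far the dial (cap and skirt together) is pressed down, in m: 0 up. The spring takes about 4 N to start and 1.2 N more for each mm; beyond about 0.0035 (8 N) the dial is unlocked and can turn; beyond 0.0075 (13 N) it is being forced and its bearing is damaged, so hold it half-way, near 0.005. It springs up by itself when let go at a click-stop.
- stud (a point): Centre of the bolt's upright steel thumb stud, 12 mm diameter, standing from the case top (45 mm above the counter) to 65 mm; this point is 55 mm above the counter. It slides in a slot along the case's +y, towards the dial, with about 4 N of friction, and stays where it is left.
- bolt_slide (a joint): How far the bolt has been pushed in towards the dial, in m: starts at 0 to 0.002, fully home at the hard stop at 0.014. It is blocked after about 0.005 to 0.006 unless the dial stands at the third click. Pushes over 25 N on the stud damage it.
- canister_mid (a point): Bystander: centre of a loose aluminium canister with a knurled lid, 64 mm diameter, 95 mm tall.
- coil_a_mid (a point): Bystander: centre of a loose upright copper coil, 32 mm diameter, 40 mm tall.
- coil_b_mid (a point): Bystander: centre of another such coil.
- guide_block_mid (a point): Bystander: centre of a loose yellow drill guide block, 70 x 40 x 30 mm.
There are look-alikes about, which are no part of the job. There is more than one size of the lock; the job needs the largest.

How it is judged:
By the outcome, as a careful person would: the job done as asked, in the order asked, and still so for the second after the job is handed in, with the robot touching nothing.
It also fails if it takes over 58 s, if anything falls off the work surface, if the arm or the gripper's body presses on something with over 40 N, if the wrist force passes 120 N, or if a joint passes its speed limit or range.

### The arm

A 6-joint arm with a two-finger parallel gripper is mounted at the origin on the work surface. World frame = base frame: x ahead of the robot, y to its left, z up, the work surface at z = 0. Lengths are in m, angles in rad, forces in N, time in s.
With the tool pointing down it reaches from about 0.35 to 0.975 m from the base axis. Payload 7.1 kg.
Tool frame: the origin (TCP) lies at the very end of the fingers, on their centre line; the grasp point (between the pads) lies 19 mm behind it; z points along the fingers, y is the direction in which the jaws open and shut (so a half turn about z gives the same grasp; the last joint's range is limited). The gripper opens to 88 mm and grips with 3 to 60 N. Pads are 20 mm wide; open, the fingers measure 115 mm over their backs; the gripper's body (75 mm by 178 mm) begins 61 mm behind the grasp point.
Start: joints at [1.208, 0.423, 1.63, -0, 1.089, -0.019], TCP at [0.211, 0.588, 0.223] pointing down, gripper open.
Joint ranges: [-3, 3], [-0.9, 2.11], [0.09, 2.58], [-1.31, 4.45], [0.11, 2.69], [-2.54, 2.54]. Speed limits (rad/s): [2.39, 2.39, 3.01, 3.14, 3.14, 3.14].

### API

Orientations are given as a unit quaternion [w, x, y, z].
In Python, from station import * gives the robot as it stands.
- The arm moves only by the tool jog_arm, never from a script. Its argument "increments" is one flat list of numbers, 6 for each row, row after row: the shift along the tool's x, y, z normalised to -1 to 1, where 1 is 0.05 m, then the turn, a rotation vector about the tool's x, y, z normalised to -1 to 1, where 1 is 4 degrees. A call has 1 to 12 rows; each row shifts and turns the commanded pose from where the row before left it, along the tool's axes as they then stand; what a row does not reach is not made up. A row lasts 1/10 s, in which the tool goes at most 50 mm and 8.59 degrees, less where a joint would pass 70% of its speed; a pose out of reach is approached as far as the arm can. A call with a number of a shift or a turn outside -1 to 1 is refused whole. A call with a gripper value outside its range is refused whole. "hand" is the opening, from 0 (shut) to 1 (fully open), set as the call begins (left out, the last holds). The fingers move at their own pace and stop on an object; "force" is the grip in N (left out, the last holds). Time passes only in rows, so rows that do not move let the fingers close. It gives the time, the measured TCP pose, the force and the opening at its end, in the units of the state.
- sense(): the state, without advancing time (a new reading comes with each control period).
- camera(name): name is "scene" or "top" or "wrist"; returns a dict with "image" (384x512x3 uint8, red, green, blue), "depth" (384x512 float32, m along the optical axis (not along the pixel's ray), 0 where there is no reading), "fx", "fy", "cx", "cy" (pixels), "position" and "orientation" of the camera in the world; the wrist camera has in their place "mount" (4x4, takes a point from camera to tool coordinates, whose origin is the TCP and whose axes are the flange's). Camera axes: x right, y up, looking along -z (the intrinsics and any distortion apply to the point x, -y, -z); pixel columns grow to the right and rows downward; lengths in m; the calibration is good to about 2 mm. The wrist camera is an equidistant fisheye: a pixel r from the principal point sees the ray r / f radians off the axis. A picture is of the moment at which its call begins: read the wrist's pose just before it.
- close_job(): hands the job in, once; it reports no verdict.
The state is a dict: "clock": time; "joint_positions": joint angles; "qd": joint speeds; "tau": joint torques, N m; "tool_pos": TCP position; "ee_rot": TCP orientation; "wrist_force": force on the tool from outside, world axes, zero at the start; "wrist_torque": the same for the moment, N m; "width": finger opening in m.
Only numpy, scipy, OpenCV 4.12 (cv2) and the standard library are available. Lean on these libraries where they do the work, as an engineer would, in place of code of your own. Each camera call takes 0.05 s, during which the arm holds its last target. There are 200 camera calls.

## Working session

There is one attempt and no reset: what is moved stays moved. The work goes in short steps, Python scripts to look and compute and a tool call to move; the robot and the scene stay as the last step left them, time stands still between calls to the robot, and variables do not carry over. Pictures are saved under pics/ and viewed, about 8 in all and at most 12, crops included, and the job is handed in when it is done.

Besides the shell and the picture viewer there is one more tool, called after "Request:" in YAML: its name, and indented under it one key for each argument. jog_arm: Moves the arm, as the interface text tells. Its arguments: {"type":"object","properties":{"increments":{"type":"array","items":{"type":"number"}},"hand":{"type":"number"},"force":{"type":"number"}},"required":["increments"]}

```bash
mkdir -p pics; ls; python3 - <<'E'
from station import *
import cv2,numpy as np,pickle
s=sense();print(s)
for n in("scene","top"):
    c=camera(n);pickle.dump(c,open(f"{n}.pkl","wb"));cv2.imwrite(f"pics/{n}0.png",cv2.resize(c["image"][:,:,::-1],(768,576)))
    print(n,c["position"],c["orientation"],c["fx"],c["fy"],c["cx"],c["cy"],[k for k in c])
E
```

```text
pics
{'clock': 0.0, 'joint_positions': array([ 1.20806143e+00,  4.23836746e-01,  1.63072158e+00,  6.16382752e-06,
        1.08858022e+00, -1.89715004e-02]), 'qd': array([ 1.87276917e-05,  2.53684682e-04,  1.29902017e-03, -3.86185952e-04,
        3.61582536e-05, -2.08977692e-04]), 'tau': array([-7.79828533e-04, -5.44626546e+01, -2.73666447e+01,  6.42977818e-02,
        2.27958133e-02, -1.48597037e-04]), 'tool_pos': array([0.2103998 , 0.58791332, 0.22189184]), 'ee_rot': array([-1.49305327e-04,  1.71037982e-01,  9.85264133e-01, -7.58394834e-04]), 'wrist_force': array([ 0.03949401, -0.24506066,  0.07650661]), 'wrist_torque': array([0.02516998, 0.02185043, 0.02926381]), 'width': 0.08741575330975085}
scene [1.22884604 0.22337093 0.53978265] [0.50372564 0.2899951  0.3936984  0.7121551 ] 386.44800715689024 386.44800715689024 257.0847699514679 189.3120134575524 ['image', 'depth', 'fx', 'fy', 'cx', 'cy', 'position', 'orientation']
top [ 0.30850094 -0.01580631  1.11551081] [ 0.70907337  0.08093779 -0.07665106 -0.69626765] 477.0672368996744 477.0672368996744 253.8446861415352 189.22988961884087 ['image', 'depth', 'fx', 'fy', 'cx', 'cy', 'position', 'orientation']
```

View pics/top0.png

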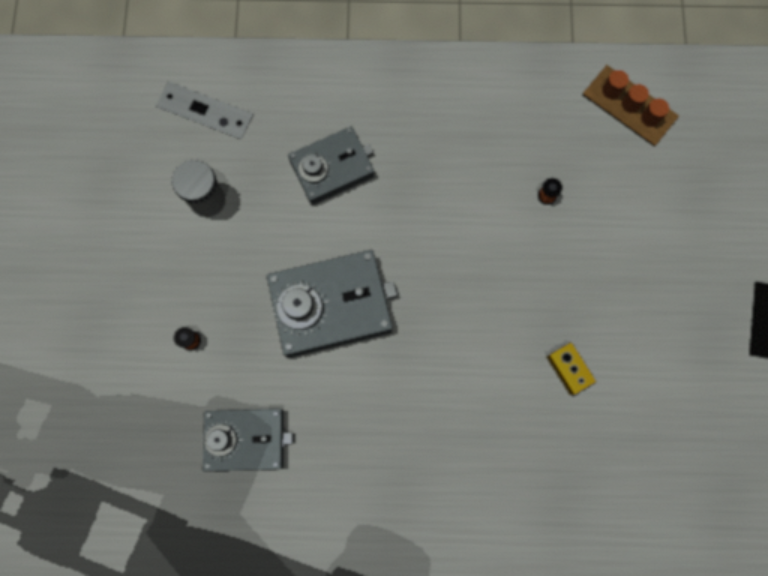

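View pics/scene0.png

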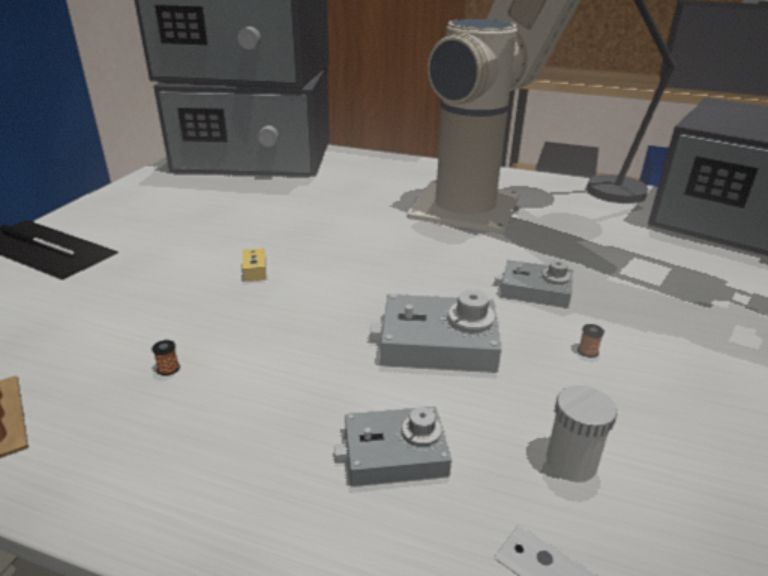

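The top view shows three locks (768 px scale): small ones at (331,165) and (244,439), and the large one at (332,302). On the large one the dial is at (297,304) and the stud at (359,292). The canister is at (195,185), the coils at (187,338) and (550,190), and the guide block at (572,368). By size, I choose the middle lock. Next I'll measure it and check it in a close crop.

```bash
cat > h.py <<'E'
import numpy as np,cv2,pickle
from scipy.spatial.transform import Rotation as R
def rot(q): return R.from_quat([q[1],q[2],q[3],q[0]])
def ray(c,u,v): return rot(c["orientation"]).apply(np.array([(u-c["cx"])/c["fx"],-(v-c["cy"])/c["fy"],-1.0]))
def atz(c,u,v,z):
    d=ray(c,u,v);p=np.array(c["position"]);return p+d*(z-p[2])/d[2]
def cloud(c):
    v,u=np.mgrid[0:384,0:512];d=c["depth"]
    p=np.stack([(u-c["cx"])/c["fx"]*d,-(v-c["cy"])/c["fy"]*d,-d],-1).reshape(-1,3)
    return rot(c["orientation"]).apply(p).reshape(384,512,3)+c["position"]
def proj(c,P):
    q=rot(c["orientation"]).inv().apply(np.array(P)-c["position"]);return c["cx"]-c["fx"]*q[...,0]/q[...,2],c["cy"]+c["fy"]*q[...,1]/q[...,2]
E
python3 - <<'E'
from h import *
for n in("top","scene"):
    c=pickle.load(open(n+".pkl","rb"));P=cloud(c)
    if n=="top":
        for nm,u,v in[("sm1",331,165),("big",332,302),("sm2",244,439),("can",195,180),("coilA",185,338),("coilB",552,187),("yel",572,368)]:
            print(nm,P[int(v/1.5),int(u/1.5)].round(4))
        A=P[...];u0=atz(c,332/1.5,302/1.5,.045)
        ref=u0
    m=(np.linalg.norm(P[...,:2]-ref[:2],axis=-1)<.125)&(c["depth"]>0)
    Q=P[m]
    top=Q[(abs(Q[:,2]-.045)<.005)]
    (cx,cy),(w,h),a=r=cv2.minAreaRect(top[:,:2].astype(np.float32)*1000);print(n,r,np.median(top[:,2]),len(top))
    hi=Q[(Q[:,2]>.078)];print("cap top",hi.mean(0),len(hi), ((hi.min(0)+hi.max(0))/2), hi.max(0)-hi.min(0))
    st=Q[(Q[:,2]>.058)&(Q[:,2]<.075)&(np.linalg.norm(Q[:,:2]-hi.mean(0)[:2],axis=1)>.05)]
    if len(st):print("stud",st.mean(0),len(st))
c=pickle.load(open("top.pkl","rb"))
cv2.imwrite("pics/crop1.png",cv2.resize(c["image"][155:245,165:275,::-1],None,fx=7,fy=6.6,interpolation=cv2.INTER_CUBIC))
E
```

```text
sm1 [0.7506 0.0789 0.0299]
big [0.5232 0.0679 0.0422]
sm2 [0.3168 0.1933 0.0296]
can [0.6966 0.277  0.0945]
coilA [0.4648 0.291  0.0339]
coilB [ 0.7175 -0.2764  0.0385]
yel [ 0.4307 -0.299   0.0262]
top ((523.03125, 74.91615295410156), (130.56304931640625, 172.15692138671875), 14.697293281555176) 0.04403363543420935 3276
cap top [0.5110796  0.11639644 0.08518763] 324 [0.51207421 0.11651699 0.08432059] [0.0451412  0.04211419 0.01237126]
stud [0.53592898 0.0269276  0.06304338] 21
scene ((525.2217407226562, 79.16394805908203), (132.58294677734375, 172.42202758789062), 14.63322925567627) 0.04363990385044836 2021
cap top [0.51880389 0.12172794 0.08427338] 221 [0.51449819 0.12095784 0.08290049] [0.04472535 0.04443682 0.00961765]
stud [0.53921469 0.03185866 0.06232051] 23
```

View pics/crop1.png

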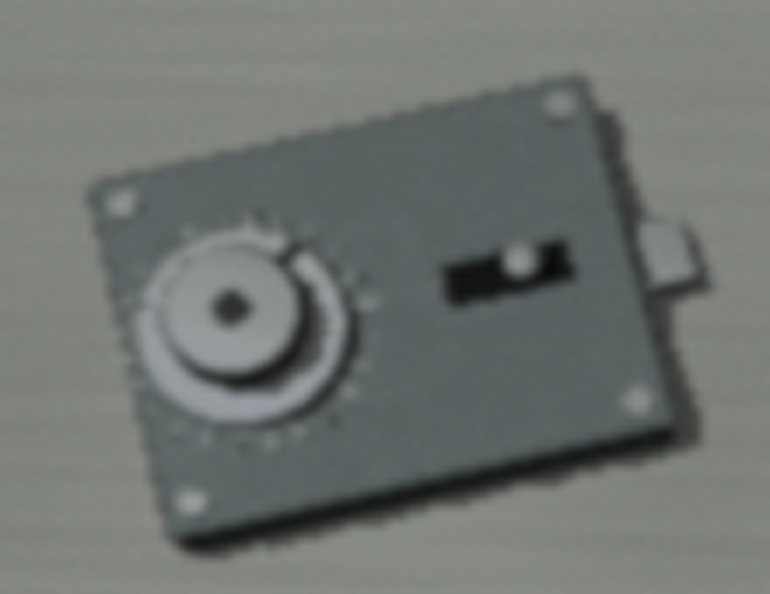

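The crop confirms the large lock: a 130x172 mm case, yaw about 14.7°. The dial is on the left, the stud in its slot on the right, and the pointer at (292,250), about 45° anticlockwise of the longest tick at (368,298). I'll move above the dial with the orientation unchanged, which should put joint 6 near -1 and leave room to turn clockwise.

Request:
jog_arm:
  increments: [-0.74,-0.567,0,0,0,0,-0.74,-0.567,0,0,0,0,-0.74,-0.567,0,0,0,0,-0.74,-0.567,0,0,0,0,-0.74,-0.567,0,0,0,0,-0.74,-0.567,0,0,0,0,-0.74,-0.567,0,0,0,0,-0.74,-0.567,0,0,0,0,-0.74,-0.567,0,0,0,0,-0.74,-0.567,0,0,0,0,-0.74,-0.567,0,0,0,0,-0.74,-0.567,0,0,0,0]
  hand: 1
  force: 40

```text
clock: 1.3
tool_pos: [0.5145, 0.1166, 0.2225]
ee_rot: [-0.0, 0.171, 0.985, -0.0]
wrist_force: [-0.0, 0.6, -0.6]
width: 0.0879
```

Request:
jog_arm:
  increments: [0,0,0.2,0,0,0,0,0,0.2,0,0,0,0,0,0,0,0,0,0,0,0,0,0,0]

```text
clock: 1.7
tool_pos: [0.5129, 0.1196, 0.2021]
ee_rot: [-0.001, 0.17, 0.985, -0.0]
wrist_force: [-0.2, -0.1, 0.2]
width: 0.0877
```

```bash
cat >> h.py <<'E'
def wproj(c,s,P):
    q=(rot(s["ee_rot"]).inv().apply(np.array(P)-s["tool_pos"]))
    M=np.array(c["mount"]);q=(q-M[:3,3])@M[:3,:3]
    x,y,z=q[...,0],-q[...,1],-q[...,2];r=np.hypot(x,y);t=np.arctan2(r,z)
    return c["cx"]+c["fx"]*t*x/r,c["cy"]+c["fy"]*t*y/r
def wat(c,s,u,v,z):
    M=np.array(c["mount"]);a=(u-c["cx"])/c["fx"];b=(v-c["cy"])/c["fy"];t=np.hypot(a,b)
    d=np.array([np.sin(t)*a/t,-np.sin(t)*b/t,-np.cos(t)]);r=rot(s["ee_rot"])
    d=r.apply(M[:3,:3]@d);p=r.apply(M[:3,3])+s["tool_pos"];return p+d*(z-p[2])/d[2]
E
python3 - <<'E'
from h import *
from station import *
s=sense();c=camera("wrist");pickle.dump((s,c),open("w1.pkl","wb"));print(s,c["mount"],c["fx"],c["cx"],c["cy"])
for P in([.512,.119,.0865],[.536,.027,.065]):print(wproj(c,s,P))
cv2.imwrite("pics/w1.png",cv2.resize(c["image"][:,:,::-1],(768,576)))
E
```

```text
{'clock': 1.7, 'joint_positions': array([ 2.06417287e-01,  3.07090366e-01,  1.86270572e+00,  1.83714277e-04,
        9.73464680e-01, -1.02252454e+00]), 'qd': array([ 4.31229556e-03, -1.13882735e-02, -1.47114389e-02, -1.17243703e-03,
        2.97265385e-05, -3.33212790e-03]), 'tau': array([-5.10747470e-01, -4.40668273e+01, -2.43905890e+01,  6.06324043e-03,
        6.49318239e-02,  7.28195824e-03]), 'tool_pos': array([0.51285899, 0.11959873, 0.20211106]), 'ee_rot': array([-8.03347711e-04,  1.70147075e-01,  9.85418323e-01, -2.36743798e-04]), 'wrist_force': array([-0.21105249, -0.12751376,  0.19731319]), 'wrist_torque': array([ 0.05025806,  0.01606256, -0.00041895]), 'width': 0.08769533049372767} [[-9.09420925e-04  9.54828559e-01  2.97155845e-01  8.31886103e-02]
 [ 9.99998312e-01  1.34276840e-03 -1.25420460e-03 -8.06386947e-07]
 [-1.59656185e-03  2.97154202e-01 -9.54828168e-01 -1.61276794e-01]
 [ 0.00000000e+00  0.00000000e+00  0.00000000e+00  1.00000000e+00]] 297.3186396354542 256.0448465782239 189.1227214971379
(np.float64(254.8796182933001), np.float64(185.7666295530859))
(np.float64(184.94492305467645), np.float64(226.16598652170038))
```

View pics/w1.png

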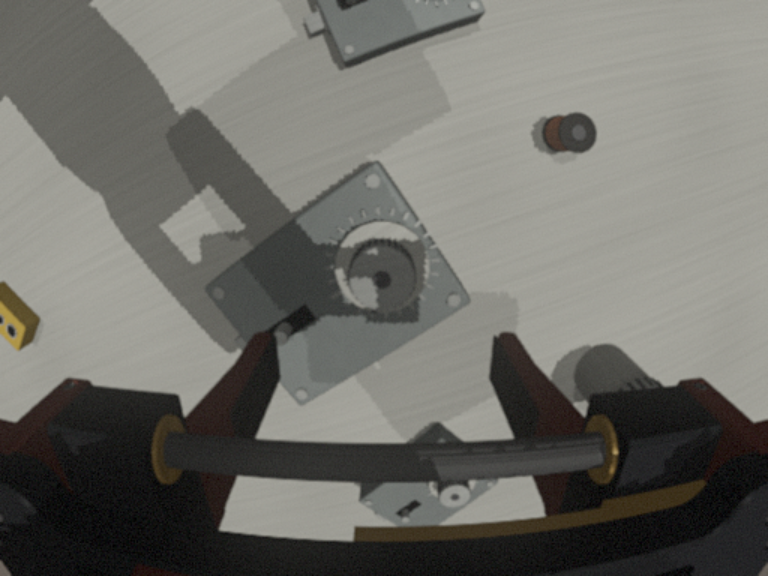

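The wrist view puts the cap centre at (382,280), within 1 mm of the prediction, and the stud top near (283,332).

```bash
python3 - <<'E'
from h import *
s,c=pickle.load(open("w1.pkl","rb"))
d=wat(c,s,382/1.5,280/1.5,.0865);t=wat(c,s,283/1.5,331/1.5,.065);print(d,t,t-d,np.linalg.norm(t-d))
r=rot(s["ee_rot"]);print("tool shift to dial",r.inv().apply(d-s["tool_pos"]))
c=pickle.load(open("scene.pkl","rb"))
cap=np.array([d[0],d[1],.0865]);print(proj(c,cap))
E
```

```text
[0.51279026 0.11849682 0.0865    ] [0.53123348 0.03390509 0.065     ] [ 0.01844322 -0.08459174 -0.0215    ] 0.08920854379829209
tool shift to dial [-0.00047848 -0.00097561  0.11561123]
(np.float64(314.5654013191681), np.float64(197.19564058251314))
```

Request:
jog_arm:
  increments: [-0.01,-0.02,0.4,0,0,0,0,0,0.4,0,0,0,0,0,0.4,0,0,0,0,0,0.4,0,0,0,0,0,0.4,0,0,0,0,0,0.4,0,0,0,0,0,0.2,0,0,0,0,0,0.16,0,0,0,0,0,0,0,0,0,0,0,0,0,0,0]

```text
clock: 2.75
tool_pos: [0.5145, 0.1177, 0.0652]
ee_rot: [0.0, 0.171, 0.985, 0.0]
wrist_force: [-0.2, 0.4, -0.0]
width: 0.088
```

Request:
jog_arm:
  increments: [0,0,0,0,0,0,0,0,0,0,0,0,0,0,0,0,0,0,0,0,0,0,0,0,0,0,0,0,0,0,0,0,0,0,0,0,0,0,0,0,0,0,0,0,0,0,0,0]
  hand: 0.3
  force: 40

```text
clock: 3.55
tool_pos: [0.5141, 0.1173, 0.0647]
ee_rot: [-0.0, 0.171, 0.985, -0.0]
wrist_force: [0.4, -0.9, 1.0]
width: 0.0437
```

```bash
cat > look.py <<'E'
import sys
from h import *
from station import *
n=sys.argv[1];s=sense()
print(s["clock"],"F",s["wrist_force"].round(2),"T",s["wrist_torque"].round(3),"pos",s["tool_pos"].round(4),"q6",s["joint_positions"][5].round(3),"w",s["width"].round(4))
c=camera("scene");pickle.dump(c,open(f"s_{n}.pkl","wb"))
a=cv2.resize(c["image"][165:255,245:345,::-1],(600,540),interpolation=cv2.INTER_CUBIC)
cv2.imwrite(f"pics/s_{n}.png",a)
E
python3 look.py a
```

```text
Traceback (most recent call last):
  File "look.py", line 5, in <module>
    print(s["clock"],"F",s["wrist_force"].round(2),"T",s["wrist_torque"].round(3),"pos",s["tool_pos"].round(4),"q6",s["joint_positions"][5].round(3),"w",s["width"].round(4))
                                                                                                                                                         ^^^^^^^^^^^^^^^^
AttributeError: 'float' object has no attribute 'round'
```

Request:
jog_arm:
  increments: [0,0,0.02,0,0,0,0,0,0.02,0,0,0,0,0,0.02,0,0,0,0,0,0.02,0,0,0,0,0,0.02,0,0,0,0,0,0,0,0,0,0,0,0,0,0,0,0,0,0,0,0,0]

```text
clock: 4.35
tool_pos: [0.5143, 0.1173, 0.0602]
ee_rot: [0.0, 0.171, 0.985, -0.0]
wrist_force: [-0.7, -1.5, 9.0]
width: 0.0437
```

```bash
sed -i 's/,s\["width"\].round(4)//;s/,"w"//' look.py; python3 look.py a
```

```text
4.35 F [-0.7  -1.48  9.03] T [-0.373  0.458 -0.007] pos [0.5143 0.1173 0.0602] q6 -1.025
```

View pics/s_a.png

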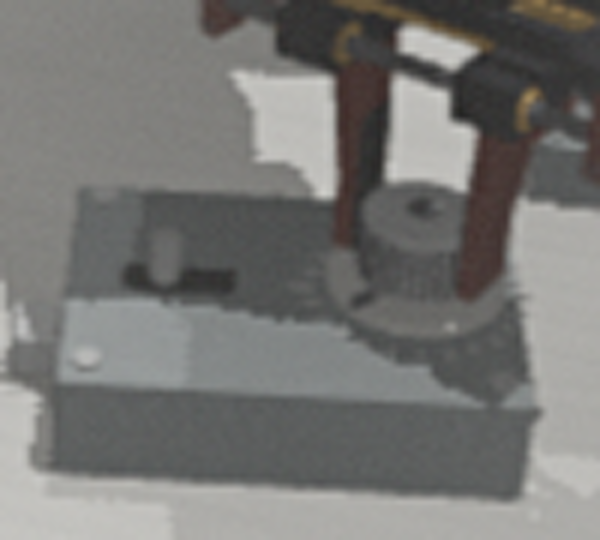

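The crop shows both fingers on the cap, the tips clear of the skirt, and the pointer at (360,300). The force is 9 N, so the dial is about 4–4.5 mm down. I'll press slightly more and start turning through the play, tracking the pointer in code.

Request:
jog_arm:
  increments: [0,0,0.01,0,0,0.3,0,0,0,0,0,0.4,0,0,0,0,0,0.4,0,0,0,0,0,0.4,0,0,0,0,0,0.4,0,0,0,0,0,0.4,0,0,0,0,0,0.4,0,0,0,0,0,0.3,0,0,0,0,0,0,0,0,0,0,0,0]

```text
clock: 5.4
tool_pos: [0.5142, 0.1172, 0.0597]
ee_rot: [0.0, 0.273, 0.962, -0.0]
wrist_force: [-1.6, -2.8, 10.0]
width: 0.0435
```

```bash
cat >> look.py <<'E'
D=np.array([.513,.1185]);yaw=np.radians(14.7)
# pointer angle anticlockwise from stud direction; unwrapped skirt ring
def ring(c,z=.0525):
    A=np.radians(np.arange(-80,81,2));rr=np.arange(.026,.0345,.001)
    base=yaw-np.pi/2
    g=cv2.cvtColor(c["image"],cv2.COLOR_RGB2GRAY).astype(np.float32)
    P=np.stack([D[0]+rr[:,None]*np.cos(base+A),D[1]+rr[:,None]*np.sin(base+A),np.full((len(rr),len(A)),z)],-1)
    u,v=proj(c,P);return np.degrees(A),cv2.remap(g,u.astype(np.float32),v.astype(np.float32),cv2.INTER_LINEAR).mean(0)
for m in ("a",n):
    A,g=ring(pickle.load(open(f"s_{m}.pkl","rb")));g2=g-cv2.blur(g[None],(25,1))[0]
    i=np.argsort(g2)[:5];print(m,"dark angles",A[i],g2[i].round(1))
print(g.round(0).astype(int)[::2])
E
python3 look.py b
```

```text
5.4 F [-1.6  -2.84 10.  ] T [-0.511  0.41  -0.007] pos [0.5142 0.1172 0.0597] q6 -0.816Traceback (most recent call last):
  File "look.py", line 18, in <module>
    A,g=ring(pickle.load(open(f"s_{m}.pkl","rb")));g2=g-cv2.blur(g[None],(25,1))[0]
        ~~~~^^^^^^^^^^^^^^^^^^^^^^^^^^^^^^^^^^^^^^
  File "look.py", line 16, in ring
    u,v=proj(c,P);return np.degrees(A),cv2.remap(g,u.astype(np.float32),v.astype(np.float32),cv2.INTER_LINEAR).mean(0)
        ~~~~^^^^^
  File "h.py", line 12, in proj
    q=rot(c["orientation"]).inv().apply(np.array(P)-c["position"]);return c["cx"]-c["fx"]*q[...,0]/q[...,2],c["cy"]+c["fy"]*q[...,1]/q[...,2]
  File "scipy/spatial/transform/_rotation.pyx", line 2580, in scipy.spatial.transform._rotation.Rotation.apply
ValueError: Expected input of shape (3,) or (P, 3), got (9, 81, 3).
```

```bash
sed -i 's/u,v=proj(c,P);/u,v=(t.reshape(P.shape[:2]) for t in proj(c,P.reshape(-1,3)));/' look.py; python3 look.py b
```

```text
5.45 F [-1.81 -2.6   9.9 ] T [-0.55   0.492 -0.039] pos [0.5142 0.1172 0.0597] q6 -0.816
a dark angles [ 46.  44.  48. -44. -46.] [-22.6 -20.6 -20.5 -17.6 -17.5]
b dark angles [-50. -48.  46.  48. -52.] [-23.6 -23.5 -23.3 -22.7 -21.9]
[ 96  97  97  96  89  78  67  60  58  65  77  89  97  99  98  98  98  99
 100  99  98  98  98  99 100 102 103 103 103  99  88  75  73  84  98 103
 105 104 104 106 106]
```

Request:
jog_arm:
  increments: [0,0,0,0,0,0.4,0,0,0,0,0,0.4,0,0,0,0,0,0.4,0,0,0,0,0,0.4,0,0,0,0,0,0.4,0,0,0,0,0,0.4,0,0,0,0,0,0.4,0,0,0,0,0,0,0,0,0,0,0,0]

```text
clock: 6.4
tool_pos: [0.5141, 0.1171, 0.0597]
ee_rot: [0.0, 0.365, 0.931, -0.0]
wrist_force: [-2.4, -3.1, 9.7]
width: 0.0433
```

```bash
python3 look.py c
```

```text
6.4 F [-2.39 -3.15  9.66] T [-0.567  0.512  0.077] pos [0.5141 0.1171 0.0597] q6 -0.62
a dark angles [ 46.  44.  48. -44. -46.] [-22.6 -20.6 -20.5 -17.6 -17.5]
c dark angles [ 40.  42. -54.  38. -52.] [-23.3 -22.1 -21.5 -20.9 -20.7]
[ 96  97  98  96  88  76  67  65  73  83  90  95  97  98  97  96  97  97
  98  98  98  99  98  98  99 101 101  99  91  78  71  78  95 104 105 103
 105 104 104 104 104]
```

Request:
jog_arm:
  increments: [0,0,0,0,0,0.25,0,0,0,0,0,0.25,0,0,0,0,0,0.25,0,0,0,0,0,0.25,0,0,0,0,0,0.25,0,0,0,0,0,0,0,0,0,0,0,0]

```text
clock: 7.15
tool_pos: [0.514, 0.1171, 0.0597]
ee_rot: [-0.0, 0.406, 0.914, -0.0]
wrist_force: [-2.1, -2.2, 9.0]
width: 0.0434
```

```bash
python3 look.py d
```

```text
7.15 F [-2.14 -2.17  8.95] T [-0.637  0.483 -0.01 ] pos [0.514  0.1171 0.0597] q6 -0.533
a dark angles [ 46.  44.  48. -44. -46.] [-22.6 -20.6 -20.5 -17.6 -17.5]
d dark angles [ 30.  32. -54. -56.  28.] [-21.6 -20.3 -20.  -19.8 -19.8]
[ 97  97  97  96  89  76  67  70  80  87  91  94  97  98  97  97  99 100
 100  99  99 100  99 100  98  95  85  73  73  82  95 102 103 103 104 105
 105 104 103 104 105]
```

Request:
jog_arm:
  increments: [0,0,0.008,0,0,0.4,0,0,0,0,0,0.4,0,0,0,0,0,0.4,0,0,0,0,0,0.4,0,0,0,0,0,0.4,0,0,0,0,0,0.4,0,0,0,0,0,0.4,0,0,0,0,0,0,0,0,0,0,0,0]

```text
clock: 8.1
tool_pos: [0.5139, 0.117, 0.0593]
ee_rot: [-0.0, 0.493, 0.87, -0.0]
wrist_force: [-3.0, -3.3, 10.1]
width: 0.0436
```

```bash
python3 look.py e
```

```text
8.1 F [-2.99 -3.29 10.11] T [-0.656  0.638 -0.019] pos [0.5139 0.117  0.0593] q6 -0.337
a dark angles [ 46.  44.  48. -44. -46.] [-22.6 -20.6 -20.5 -17.6 -17.5]
e dark angles [ 14.  16.  12.  18. -54.] [-22.1 -20.5 -20.4 -19.  -18.6]
[ 96  96  97  96  89  77  69  70  77  85  91  95  97  98  97  98  98  99
  99  99  97  94  84  70  70  74  86  99 103 102 102 103 104 103 103 104
 104 104 104 104 104]
```

Request:
jog_arm:
  increments: [0,0,0,0,0,0.4,0,0,0,0,0,0.4,0,0,0,0,0,0.4,0,0,0,0,0,0.4,0,0,0,0,0,0.4,0,0,0,0,0,0.4,0,0,0,0,0,0.2,0,0,0,0,0,0,0,0,0,0,0,0]

```text
clock: 9.05
tool_pos: [0.5138, 0.117, 0.0592]
ee_rot: [-0.0, 0.57, 0.822, -0.0]
wrist_force: [-2.7, -2.9, 9.9]
width: 0.0429
```

```bash
python3 look.py f
```

```text
9.05 F [-2.65 -2.91  9.94] T [-0.604  0.68   0.143] pos [0.5138 0.117  0.0592] q6 -0.156
a dark angles [ 46.  44.  48. -44. -46.] [-22.6 -20.6 -20.5 -17.6 -17.5]
f dark angles [ 12.  14. -56. -54. -58.] [-20.8 -19.8 -19.1 -18.8 -16.8]
[ 95  97  98  96  88  75  68  71  79  86  91  96  97  97  97  97  98  99
  98  95  90  85  77  69  74  83  94 102 102 102 103 103 104 103 103 103
 103 104 103 104 104]
```

Request:
jog_arm:
  increments: [0,0,0,0,0,0.25,0,0,0,0,0,0.25,0,0,0,0,0,0.25,0,0,0,0,0,0.25,0,0,0,0,0,0,0,0,0,0,0,0]

```text
clock: 9.7
tool_pos: [0.5138, 0.117, 0.0592]
ee_rot: [-0.0, 0.598, 0.801, -0.0]
wrist_force: [-3.7, -3.9, 10.0]
width: 0.0434
```

```bash
python3 look.py g
```

```text
9.7 F [-3.73 -3.88  9.97] T [-0.663  0.636  0.084] pos [0.5138 0.117  0.0592] q6 -0.086
a dark angles [ 46.  44.  48. -44. -46.] [-22.6 -20.6 -20.5 -17.6 -17.5]
g dark angles [  6.   8.   4. -56. -54.] [-22.4 -20.7 -19.7 -19.4 -19.2]
[ 89  95  96  95  88  76  68  71  81  88  93  95  96  97  96  97  98  99
  97  93  83  70  69  73  85  98 102 102 102 102 102 102 103 103 103 103
 104 104 103 104 104]
```

Request:
jog_arm:
  increments: [0,0,0,0,0,0.25,0,0,0,0,0,0.25,0,0,0,0,0,0,0,0,0,0,0,0]

```text
clock: 10.15
tool_pos: [0.5138, 0.117, 0.0592]
ee_rot: [-0.0, 0.612, 0.791, -0.0]
wrist_force: [-3.5, -4.2, 9.7]
width: 0.0431
```

```bash
python3 look.py h
```

```text
10.15 F [-3.47 -4.19  9.68] T [-0.67   0.676 -0.064] pos [0.5138 0.117  0.0592] q6 -0.051
a dark angles [ 46.  44.  48. -44. -46.] [-22.6 -20.6 -20.5 -17.6 -17.5]
h dark angles [ -2.   0.  -4. -54.   2.] [-21.3 -19.2 -18.3 -17.1 -17.1]
[ 80  93  97  96  89  77  69  71  78  84  89  93  96  97  96  96  96  93
  83  70  69  74  83  95  98  99 101 102 102 102 103 103 102 104 104 102
 104 104 103 102 103]
```

The third click is in, with the pointer at about 0°. Next I'll let the dial up while still gripped, open the hand and check.

Request:
jog_arm:
  increments: [0,0,-0.02,0,0,0,0,0,-0.02,0,0,0,0,0,-0.02,0,0,0,0,0,-0.02,0,0,0,0,0,-0.02,0,0,0,0,0,0,0,0,0,0,0,0,0,0,0]

```text
clock: 10.9
tool_pos: [0.5137, 0.1171, 0.0637]
ee_rot: [-0.0, 0.612, 0.791, -0.0]
wrist_force: [-2.7, -2.9, 4.6]
width: 0.0437
```

```bash
python3 look.py i
```

```text
10.9 F [-2.69 -2.94  4.6 ] T [-0.735  0.448 -0.014] pos [0.5137 0.1171 0.0637] q6 -0.051
a dark angles [ 46.  44.  48. -44. -46.] [-22.6 -20.6 -20.5 -17.6 -17.5]
i dark angles [-58. -60. -56. -62. -14.] [-21.5 -20.5 -19.2 -17.2 -16.8]
[ 82  95  93  82  70  64  66  77  87  93  97  99  99  95  86  75  71  71
  78  87  92  96  96  95  96  97  96  97  98  98  99 101 102 102 104 106
 104 105 106 105 106]
```

Request:
jog_arm:
  increments: [0,0,0,0,0,0,0,0,0,0,0,0,0,0,0,0,0,0,0,0,0,0,0,0,0,0,0,0,0,0,0,0,0,0,0,0,0,0,0,0,0,0]
  hand: 1

```text
clock: 11.65
tool_pos: [0.5141, 0.1174, 0.0638]
ee_rot: [0.0, 0.612, 0.791, 0.0]
wrist_force: [0.1, 0.1, 1.8]
width: 0.0877
```

Request:
jog_arm:
  increments: [0,0,-0.2,0,0,0,0,0,-0.4,0,0,0,0,0,-0.4,0,0,0,0,0,-0.4,0,0,0,0,0,-0.4,0,0,0,0,0,-0.4,0,0,0,0,0,0,0,0,0,0,0,0,0,0,0]

```text
clock: 12.45
tool_pos: [0.5142, 0.1174, 0.1743]
ee_rot: [0.0, 0.612, 0.791, 0.0]
wrist_force: [0.3, -0.5, -1.2]
width: 0.0878
```

```bash
python3 look.py j; python3 - <<'E'
from h import *
from station import *
s=sense();c=camera("wrist");pickle.dump((s,c),open("w2.pkl","wb"));print(s["tool_pos"],s["ee_rot"],s["joint_positions"])
cv2.imwrite("pics/w2.png",cv2.resize(c["image"][100:300,120:380,::-1],(780,600),interpolation=cv2.INTER_CUBIC))
E
```

```text
12.45 F [ 0.26 -0.48 -1.21] T [0.005 0.049 0.031] pos [0.5142 0.1174 0.1743] q6 -0.051
a dark angles [ 46.  44.  48. -44. -46.] [-22.6 -20.6 -20.5 -17.6 -17.5]
j dark angles [-60. -18. -20. -58. -62.] [-21.5 -21.4 -21.2 -20.8 -19.9]
[122 104  89  81  74  71  75  84  93 101 105 105 103  96  85  76  78  85
  96 108 112 113 113 114 115 116 112 106 102 100 103 107 109 115 114 112
 108 116 126 127 129]
[0.51371254 0.11727029 0.17348634] [-1.08760515e-04  6.12195466e-01  7.90706444e-01 -1.40301242e-04] [ 2.01859095e-01  3.47213493e-01  1.88430335e+00 -2.27700422e-05
  9.10430396e-01 -5.12548290e-02]
```

View pics/w2.png

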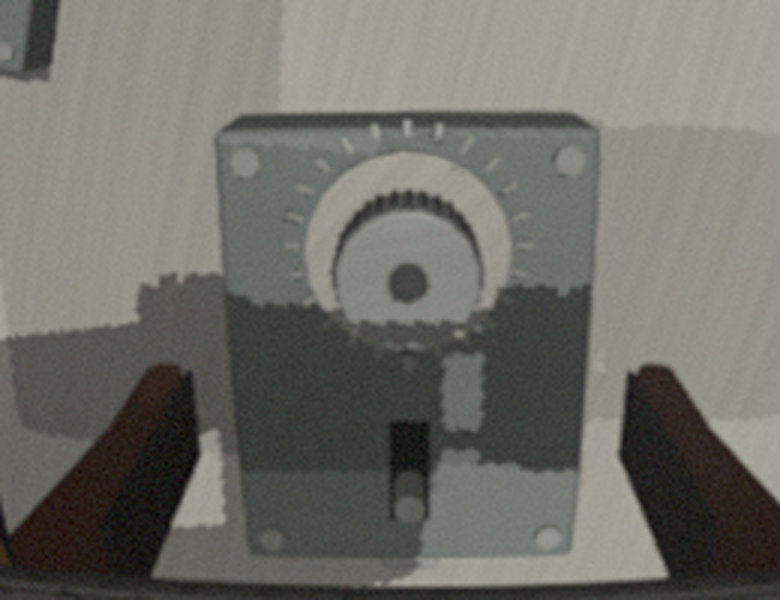

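View pics/s_j.png

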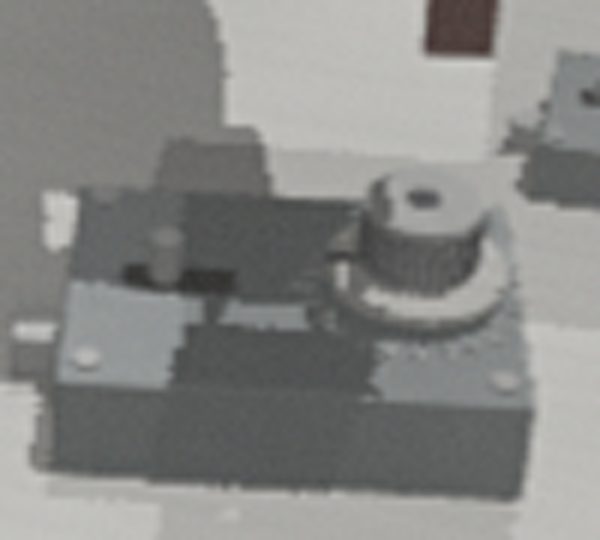

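```bash
cat > ring.py <<'E'
from h import *
D=np.array([.513,.1185]);base=np.radians(14.7-90)
def pol(f,z,r0=.020,r1=.045):
    A=np.radians(np.arange(-90,91,1));rr=np.arange(r0,r1,.00025)
    P=np.stack([D[0]+rr[:,None]*np.cos(base+A),D[1]+rr[:,None]*np.sin(base+A),np.full((len(rr),len(A)),z)],-1).reshape(-1,3)
    u,v=f(P);return u.reshape(len(rr),-1).astype(np.float32),v.reshape(len(rr),-1).astype(np.float32)
out=[]
for n,z in(("a",.053),("h",.0525),("j",.058)):
    c=pickle.load(open(f"s_{n}.pkl","rb"));u,v=pol(lambda P:proj(c,P),z)
    im=cv2.remap(c["image"],u,v,cv2.INTER_CUBIC)[:,:,::-1];g=im[24:56].mean((0,2));i=np.argsort(g[20:160])[:6]+20-90;print(n,i)
    out.append(im)
s,c=pickle.load(open("w2.pkl","rb"));u,v=pol(lambda P:wproj(c,s,P),.058)
im=cv2.remap(c["image"],u,v,cv2.INTER_CUBIC)[:,:,::-1];out.append(im)
big=np.vstack([cv2.resize(cv2.convertScaleAbs(o,alpha=1.4),(724,145)) for o in out])
for a in range(-90,91,15):cv2.putText(big,str(a),(int((a+90)*4)-8,12),0,.35,(0,255,255));cv2.line(big,((a+90)*4,14),((a+90)*4,22),(0,255,255))
cv2.imwrite("pics/ring.png",big)
E
python3 ring.py
```

```text
a [-44 -43 -45 -42 -46 -41]
h [ -1   0  -2   1  -3 -55]
j [ -1  -2   0  -3   1 -56]
```

View pics/ring.png

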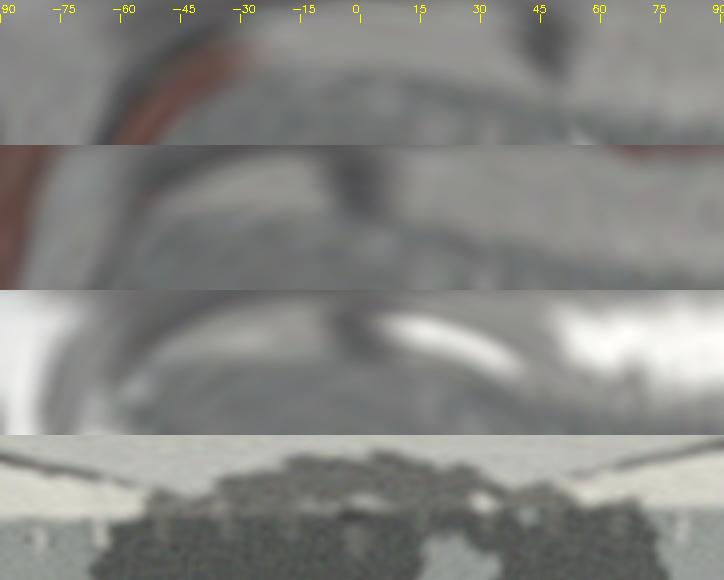

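Rows 1–3 show the pointer at about +45° before the turn, about 0° after the third click while pressed, and about 0° after springing up. Row 4, from the wrist view, shows the dark rib at 0° on the longest tick. The dial is done, so the stud is next.

```bash
python3 - <<'E'
from h import *
s,c=pickle.load(open("w2.pkl","rb"))
f=lambda x,y:(120+x/3,100+y/3)
d=wat(c,s,*f(407,283),.0865);t=wat(c,s,*f(411,508),.065);tb=wat(c,s,*f(409,480),.045)
print(d,t,np.linalg.norm((t-d)[:2]))
ax=(d-t)[:2];ax/=np.linalg.norm(ax);print("yaw",np.degrees(np.arctan2(-ax[0],ax[1])))
a=np.radians(14.7);Y=np.array([-np.sin(a),np.cos(a),0]);X=np.array([np.cos(a),np.sin(a),0])
r=rot(s["ee_rot"]);print("tool axes",r.as_matrix().round(3).tolist())
for nm,P in(("front",d-Y*(.095+.030)),("stud",t)):
    print(nm,P,"tool shift",r.inv().apply(P-s["tool_pos"])/.05)
print("lock axes in tool: Y",r.inv().apply(Y))
L=lambda P:((P-d)@X,(P-d)@Y);print("stud in lock rel dial",L(t))
# slot ends & scene estimate of stud
c=pickle.load(open("s_j.pkl","rb"));p=atz(c,245+165/6,165+235/6,.065);print("scene stud",p,L(p), "scene dial", atz(c,245+425/6,165+198/6,.0865))
E
```

```text
[0.51229276 0.11788575 0.0865    ] [0.53638636 0.02980983 0.065     ] 0.09131192957520928
yaw 15.299250116354008
tool axes [[-0.25, 0.968, -0.0], [0.968, 0.25, -0.0], [0.0, -0.0, -1.0]]
front [ 0.5440125  -0.00302272  0.0865    ] tool shift [-2.48095757 -0.01520175  1.73973176]
stud [0.53638636 0.02980983 0.065     ] tool shift [-1.80703472e+00  1.73582692e-03  2.16972592e+00]
lock axes in tool: Y [ 9.99994099e-01 -3.43549873e-03  1.43144840e-06]
stud in lock rel dial (np.float64(0.0009550037942644213), np.float64(-0.09130693539102559))
scene stud [0.53989743 0.03150928 0.065     ] (np.float64(0.004782389898466809), np.float64(-0.0905540754398123)) scene dial [0.51504054 0.12176402 0.0865    ]
```

Request:
jog_arm:
  increments: [-0.4,0,0,0,0,0,-0.4,0,0,0,0,0,-0.4,0,0,0,0,0,-0.4,0,0,0,0,0,-0.4,0,0,0,0,0,-0.42,0,0,0,0,0,0,0,0,0,0,0,0,0,0,0,0,0]
  hand: 0
  force: 20

```text
clock: 13.35
tool_pos: [0.5437, 0.0002, 0.1728]
ee_rot: [-0.001, 0.613, 0.79, -0.001]
wrist_force: [0.4, 0.3, 0.1]
width: 0.0276
```

Request:
jog_arm:
  increments: [0,0,0.3,0,0,0,0,0,0.4,0,0,0,0,0,0.4,0,0,0,0,0,0.4,0,0,0,0,0,0.4,0,0,0,0,0,0.3,0,0,0,0,0,0.15,0,0,0,0,0,0.1,0,0,0,0,0,0,0,0,0,0,0,0,0,0,0]

```text
clock: 14.35
tool_pos: [0.5448, 0.0003, 0.0518]
ee_rot: [0.0, 0.612, 0.791, 0.0]
wrist_force: [-0.4, -0.5, -0.4]
width: 0.0003
```

Request:
jog_arm:
  increments: [0.04,0,0,0,0,0,0.04,0,0,0,0,0,0.04,0,0,0,0,0,0.04,0,0,0,0,0,0.04,0,0,0,0,0,0.02,0,0,0,0,0,0.02,0,0,0,0,0]

```text
clock: 15.05
tool_pos: [0.5415, 0.0116, 0.0513]
ee_rot: [0.0, 0.612, 0.791, -0.0]
wrist_force: [-0.2, -4.1, 0.4]
width: 0.0005
```

Request:
jog_arm:
  increments: [0.02,0,0,0,0,0,0.02,0,0,0,0,0,0.02,0,0,0,0,0,0.02,0,0,0,0,0]

```text
clock: 15.45
tool_pos: [0.5405, 0.0156, 0.0513]
ee_rot: [0.0, 0.612, 0.791, 0.0]
wrist_force: [-0.6, -5.1, 0.4]
width: 0.0001
```

Request:
jog_arm:
  increments: [0.02,0,0,0,0,0,0.02,0,0,0,0,0,0.02,0,0,0,0,0]

```text
clock: 15.75
tool_pos: [0.5396, 0.0187, 0.0513]
ee_rot: [0.0, 0.612, 0.791, -0.0]
wrist_force: [0.8, -4.2, 0.3]
width: 0.0003
```

Request:
jog_arm:
  increments: [0.02,0,0,0,0,0,0.02,0,0,0,0,0]

```text
clock: 15.95
tool_pos: [0.5391, 0.0206, 0.0513]
ee_rot: [0.0, 0.612, 0.791, 0.0]
wrist_force: [0.9, -4.2, 0.6]
width: 0.0004
```

Request:
jog_arm:
  increments: [0.01,0,0,0,0,0,0.01,0,0,0,0,0,0,0,0,0,0,0]

```text
clock: 16.25
tool_pos: [0.5389, 0.0216, 0.0513]
ee_rot: [0.0, 0.612, 0.791, 0.0]
wrist_force: [0.1, -3.6, 0.6]
width: 0.0003
```

Request:
jog_arm:
  increments: [0.01,0,0,0,0,0,0,0,0,0,0,0]

```text
clock: 16.45
tool_pos: [0.5388, 0.022, 0.0513]
ee_rot: [0.0, 0.612, 0.791, 0.0]
wrist_force: [0.6, -4.3, 0.7]
width: 0.0005
```

Request:
jog_arm:
  increments: [0.01,0,0,0,0,0,0,0,0,0,0,0]

```text
clock: 16.65
tool_pos: [0.5386, 0.0225, 0.0513]
ee_rot: [-0.0, 0.612, 0.791, 0.0]
wrist_force: [-0.0, -4.0, 1.5]
width: 0.0006
```

Request:
jog_arm:
  increments: [0.01,0,0,0,0,0,0,0,0,0,0,0]

```text
clock: 16.85
tool_pos: [0.5385, 0.023, 0.0513]
ee_rot: [0.0, 0.612, 0.791, -0.0]
wrist_force: [0.6, -4.4, 1.4]
width: 0.0
```

Request:
jog_arm:
  increments: [0.01,0,0,0,0,0,0,0,0,0,0,0]

```text
clock: 17.05
tool_pos: [0.5385, 0.0231, 0.0513]
ee_rot: [0.0, 0.612, 0.791, -0.0]
wrist_force: [0.8, -7.1, 0.1]
width: 0.0004
```

Request:
jog_arm:
  increments: [0.006,0,0,0,0,0,0,0,0,0,0,0]

```text
clock: 17.25
tool_pos: [0.5385, 0.0232, 0.0513]
ee_rot: [0.0, 0.612, 0.791, -0.0]
wrist_force: [0.8, -7.7, 0.6]
width: 0.0005
```

Request:
jog_arm:
  increments: [0.006,0,0,0,0,0,0,0,0,0,0,0]

```text
clock: 17.45
tool_pos: [0.5385, 0.0232, 0.0513]
ee_rot: [0.0, 0.612, 0.791, -0.0]
wrist_force: [2.0, -9.8, 0.1]
width: 0.0002
```

The tool has stopped while the force climbs to 10 N, so this is the hard stop. One last small push, then back off and lift.

Request:
jog_arm:
  increments: [0.006,0,0,0,0,0,0,0,0,0,0,0]

```text
clock: 17.65
tool_pos: [0.5385, 0.0233, 0.0513]
ee_rot: [0.001, 0.612, 0.791, -0.0]
wrist_force: [0.7, -11.0, 0.9]
width: 0.0008
```

Request:
jog_arm:
  increments: [-0.04,0,0,0,0,0,-0.1,0,0,0,0,0,-0.1,0,0,0,0,0,0,0,-0.3,0,0,0,0,0,-0.4,0,0,0,0,0,-0.4,0,0,0,0,0,-0.4,0,0,0,0,0,-0.4,0,0,0,0,0,-0.4,0,0,0,0,0,0,0,0,0,0,0,0,0,0,0]

```text
clock: 18.75
tool_pos: [0.5413, 0.0128, 0.167]
ee_rot: [0.0, 0.612, 0.791, 0.0]
wrist_force: [-0.1, 0.7, 0.4]
width: 0.0003
```

```bash
python3 - <<'E'
from h import *
from station import *
s=sense();c=camera("wrist");t=camera("top");print(s["tool_pos"],s["wrist_force"])
pickle.dump((s,c),open("w3.pkl","wb"));pickle.dump(camera("scene"),open("s_k.pkl","wb"))
a=cv2.resize(c["image"][:,:,::-1],(512,384));b=pickle.load(open("s_k.pkl","rb"))["image"][165:255,245:345,::-1]
t0=pickle.load(open("top.pkl","rb"))
b=cv2.resize(b,(400,360),interpolation=cv2.INTER_CUBIC)
d=cv2.resize(t["image"][:,:,::-1],(400,300))
w=cv2.resize(c["image"][100:300,120:380,::-1],(400,300),interpolation=cv2.INTER_CUBIC)
o=np.zeros((600,800,3),np.uint8);o[:300,:400]=w;o[:300,400:]=d;o[300:,:400]=b[30:330];o[300:,400:]=cv2.resize(a,(400,300));cv2.imwrite("pics/fin.png",o)
E
sed -i 's/("j",.058))/("j",.058),("k",.058))/' ring.py; python3 ring.py
```

```text
[0.54130935 0.0128276  0.16695892] [-0.13684425  0.72710095  0.41125971]
a [-44 -43 -45 -42 -46 -41]
h [ -1   0  -2   1  -3 -55]
j [ -1  -2   0  -3   1 -56]
k [-58 -57 -59 -56 -60 -55]
```

View pics/fin.png

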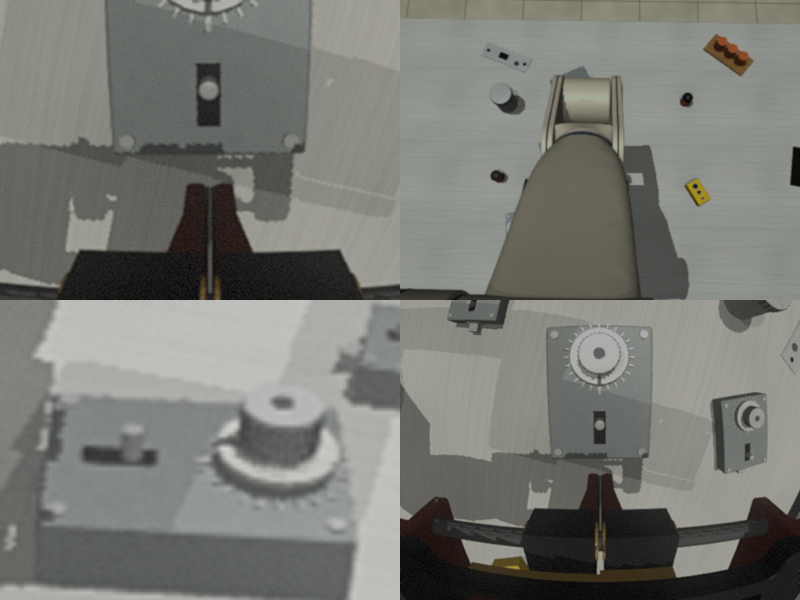

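```bash
python3 - <<'E'
from h import *
from station import *
s,c=pickle.load(open("w3.pkl","rb"))
d=wat(c,s,254.7,67.8,.0865);t=wat(c,s,255.2,160,.065);print(d,t,np.linalg.norm((t-d)[:2]))
close_job()
E
```

```text
[0.51240009 0.1176961  0.0865    ] [0.5327404  0.04015327 0.065     ] 0.08016619976966792
the job is handed in; nothing more can be done
```

The dial on the largest lock is at its third click and sprung back up, and the bolt is fully home. I handed the job in at about 19 s of the 58 s allowed.

- **Dial:** I gripped the cap, pressed it about 5 mm down (9–10 N) and turned it clockwise in small steps. The scene camera showed the pointer going from about 45° to 30°, 15° and 0°, with no fourth or backward click seen. After release it measured about 0° from the longest tick.
- **Stud:** I pushed it towards the dial with the closed fingers at 4–5 N. It ran past the 5–6 mm block point to the hard stop, where I ended the push at about 11 N. The last wrist view puts it 80 mm from the dial axis, where 81 mm is expected with the bolt home. The bolt head no longer showed outside the case.
- **Bystanders:** The canister, both coils and the guide block look unmoved in the last top view, judged by eye only. The arm hid part of that view.
- **Checks that disagreed:** The final automatic pointer reading gave about -58°, a dark edge beside the cap that earlier frames also showed. The last wrist picture clearly shows the pointer on the longest tick. The wrist and scene cameras also differed by 3–5 mm on positions, so I used the wrist camera.

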